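# Load the tube carrier under the reader's spring guard

## Robot

A 7-joint arm with a two-finger parallel gripper is mounted at the origin on the work surface. World frame = base frame: x ahead of the robot, y to its left, z up, the work surface at z = 0. Lengths are in mm, angles in rad, forces in N, time in s.
With the tool pointing down it reaches from about 425 to 1025 mm from the base axis. Payload 3.6 kg.
Tool frame: the origin (TCP) lies midway between the tips of the shut fingers; the grasp point (between the pads) lies 19 mm behind it (grip_point_offset is the distance from the TCP to the grasp point, in mm); x points along the fingers, z is the direction in which the jaws open and shut, and the axes are right-handed (so a half turn about x gives the same grasp; the last joint's range is limited). The gripper opens to 85 mm and grips with 20 to 120 N. Pads are 22 mm wide; open, the fingers measure 114 mm over their backs; the gripper's body (76 mm by 85 mm) begins 54 mm behind the grasp point. The pads swing forward as they close: fully open they stand 13 mm farther back than shut.
Start: joints at [-1.425, 0.591, 0.048, 1.609, -0.033, 0.943, -0.034], TCP at [171.484, 704.431, 231.302] pointing down, gripper open.
Joint ranges: [-2.69, 2.69], [-0.47, 2.24], [-1.27, 1.36], [0.19, 2.51], [-1.53, 4.68], [0.08, 2.07], [-3.09, 3.09]. Speed limits (rad/s): [2.57, 2.57, 3.14, 3.14, 3.14, 3.14, 3.14].

## Interface

Orientations are given as a 3x3 rotation matrix whose columns are the frame's x, y, z axes.
In Python, from workcell import * gives the robot as it stands. The module is installed in compiled form; this text tells all that it offers.
- The arm moves only by the tool send_rows, never from a script. Its argument "deltas" is a list of rows, each an object with "dp": the shift along the tool's x, y, z each as a share of 0.2 m, from -1 to 1, a list of three; "dr": the turn, a rotation vector about the tool's x, y, z each as a share of pi rad, from -1 to 1, a list of three. In form: [{"dp": [tx, ty, tz], "dr": [wx, wy, wz]}, ...]. A call has 1 to 5 rows; each row is the pose to reach, as a shift and turn from the pose commanded when the call began, along the tool's axes at that moment, turning the shorter way round; what a row does not reach only later rows make up. A row lasts 1/8 s, in which the tool goes at most 62.5 mm and 10.7 degrees, less where a joint would pass 70% of its speed; a pose out of reach is approached as far as the arm can. A call with a number of a shift or a turn outside -1 to 1 is refused whole. A call with a gripper value outside its range is refused whole. "fingers" is the opening, from 0 (shut) to 1 (fully open), set as the call begins (left out, the last holds). The fingers move at their own pace and stop on an object; "force" is the grip in N (left out, the last holds). Time passes only in rows, so rows that repeat a pose let the fingers close. It gives the time, the measured TCP pose, the force and the opening at its end, in the units of the state.
- sense(): the state, without advancing time (a new reading comes with each control period).
- read_camera(name): name is "scene" or "top"; returns a dict with "frame" (480x640x3 uint8, red, green, blue), "depth" (480x640 float32, mm along the optical axis (not along the pixel's ray), 0 where there is no reading), "vfov" (degrees; the focal length in pixels is half the picture's height over the tangent of half this angle, whatever the lens; pixels are square), "cx", "cy" (the principal point, pixels), "extrinsics" (4x4, takes a point from world to camera coordinates). Camera axes: x right, y down, z forward; pixel columns grow to the right and rows downward; lengths in mm; the calibration is good to about 2 mm. A picture is of the moment at which its call begins.
- close_job(): hands the job in, once; it reports no verdict.
The state is a dict: "clock": time; "joint_pos": joint angles; "dq": joint speeds; "joint_efforts": joint torques, N m; "tcp_pos": TCP position; "tcp_rot": TCP orientation; "force": force on the tool from outside, world axes, zero at the start; "wrist_torque": the same for the moment, N m; "width": opening from 0.0 (shut) to 1.0 (fully open).
Only numpy, scipy, OpenCV 4.12 (cv2) and the standard library are available. Lean on these libraries where they do the work, as an engineer would, in place of code of your own. Each camera call takes 0.05 s, during which the arm holds its last target.

## Task

Load the tube carrier into the reader without gripping it: press the guard's bar down with one fingertip and keep it down so that the flap stands open, while the other fingertip pushes the carrier along its lane, by its upright plate, under the flap and fully home against the back stop. Then let go so that the flap snaps shut behind the carrier's body. Do not lift or tip the carrier, and leave everything else on the bench where it is.

Things in the scene. Friction and masses are not known exactly. Their poses are not given: they have to be found in the camera images.
- reader: Fixed tube reader: grey base plate 266 x 140 x 10 mm (its x -178 to 88, y -72 to 68). Origin on the table under the hinge rod, at the chamber's mouth; +x is the loading direction, into the chamber, +y to the left of that, z up. Lane floor at z = 10; lane between y -56 and -10 (centre line y -33), with 10 mm high rails from x -150 on. Chamber x 4 to 66, walls to z = 44 mm.
- hinge (a point): Near end of the guard's steel hinge rod (8 mm thick), which runs along reader x above y = 0, 48 mm above the table, on two posts 56 mm high at x -171 and x 69. The lane lies right of the rod, the press bar left of it.
- back_stop (a point): Face of the chamber's back stop (reader x = 66 mm, y = -33, z = 26), where the carrier's nose comes to rest.
- guard (a joint): Opening angle of the spring-closed guard flap about the hinge rod, rad: 0 shut, 0.75 hard stop. Pressing the bar left of the rod lifts the black roof (x -2 to 64, y -60 to -3) and lip right of it. The lip clears the carrier from 0.42 rad; aim for 0.55 to 0.65. About 3 N on the bar starts it, 5 N holds it at 0.6 rad; released, it snaps shut.
- press_bar (a point): Centre of the top face of the press bar, a bare aluminium plate that is part of the guard: 158 mm long (reader x -166 to -8), 55 wide (y 3 to 57), 4 thick, rising outwards by 12 degrees when shut. Shut, this point is at y 29, 56 mm above the table; 36 mm from the rod the bar sinks to about 36 mm at 0.6 rad. A fingertip may slide along it in x while pressing.
- lip (a point): Middle of the lower edge of the guard's lip, which hangs from the roof at the mouth (reader x -3 to 1, y -56 to -42) to 24 mm above the table when shut and blocks the lane.
- carrier: Loose white tube carrier, 100 to 240 g, in the lane short of the mouth, its x along the lane. Body 60 long (x -30 to 30), 42 wide, 28 high, small wells with three clear tube caps on top (to 32 mm); behind it a low neck and an upright push plate. Origin: centre of the body's underside. Home, the origin is at reader x = 36 mm; the lip drops behind the body once it is past 31 mm.
- push_plate (a point): Middle of the rear face of the carrier's push plate (carrier x = -58 mm), 30 mm above its underside: push here towards reader +x. The plate is 26 wide, 4 thick and 46 mm high, and stays outside the mouth when the carrier is home.
- vial_a: Bystander: glass vial 28 mm diameter, 50 mm high, right of the lane. Origin under its centre.
- vial_b: Bystander: the same vial, farther ahead, right of the chamber. Origin under its centre.
- jar: Bystander: glass jar 48 mm diameter, 70 mm high, left of the chamber. Origin under its centre.
- reagent: Bystander: glass bottle 80 mm diameter, 150 mm high. Origin under its centre.
- tube_rack: Bystander: white tube rack 90 x 190 mm, 82 mm high with its tubes. Origin under its centre.
- tip_box: Bystander: pipette-tip box 85 x 120 x 65 mm. Origin under its centre.
- pen: Bystander: marker pen 135 mm long, lying. Origin on the table at its middle.
Mind the look-alikes: they are no part of the job. What is shaped like the carrier but green is not meant.

How it is judged (in metres and radians):
On the way, in this order (a step that is already met when the one before it is completed fails the run):
1. the guard is held open with the carrier still outside (value of joint guard above 0.4 rad and x of carrier in the frame of reader below -0.025 m), for 0.1 s.
2. a finger pushes the carrier under the open guard (value of joint guard above 0.35 rad and x of carrier in the frame of reader above -0.005 m and contact force between the fingers and carrier above 0.05 N), for 0.02 s.
3. the carrier is home, with the guard still held open (value of joint guard above 0.3 rad and x of carrier in the frame of reader above 0.031 m), for 0.1 s.
At the end, for the whole second after the job is handed in: The guard is shut (under 0.05 rad) with the carrier at rest behind its lip, flat in the lane, its origin at reader x between 31 and 40 mm (back stop: 36); bystanders within 20 mm of where they stood (value of joint guard below 0.05 rad and x of carrier in the frame of reader between 0.031 and 0.04 m and y of carrier in the frame of reader between -0.039 and -0.027 m and z of carrier in the frame of reader between 0.006 and 0.014 m and angle between the x axis of carrier and the x axis of reader, either way round below 0.12 rad and linear speed of carrier below 0.01 m/s and distance of each of vial_a, vial_b, jar, reagent, tube_rack, tip_box, pen from where it was at the start of the episode below 0.02 m); the robot touches nothing.
It fails at once if the carrier was lifted or tipped (z of carrier in the frame of reader above 0.022 m or angle between carrier's own z axis and vertical above 0.3 rad).
It fails at once if a bystander was pushed away or knocked over (distance of any of vial_a, vial_b, jar, reagent, tube_rack, tip_box, pen from where it was at the start of the episode above 0.02 m).
It also fails if it takes over 45 s, if anything falls off the work surface, if the arm or the gripper's body presses on something with over 40 N, if the wrist force passes 120 N, or if a joint passes its speed limit or range.

## Working session

There is one attempt and no reset: what is moved stays moved. The work goes in short steps, Python scripts to look and compute and a tool call to move; the robot and the scene stay as the last step left them, time stands still between calls to the robot, and variables do not carry over. Pictures are saved under pics/ and viewed, and the job is handed in when it is done.

Besides the shell and the picture viewer there is one more tool, called after ">>>" as name([rows], argument=value, ...), one row to a line, values as JSON. send_rows: Moves the arm, as the interface text tells. Shift numbers are shares of 0.2 m and turn numbers shares of pi rad, none past 1 either way. Its arguments: {"type":"object","properties":{"deltas":{"type":"array"},"fingers":{"type":"number"},"force":{"type":"number"}},"required":["deltas"]}

```bash
mkdir -p pics; cat > h.py <<'E'
from workcell import *
import numpy as np, cv2
def K(c):
    f=240/np.tan(np.radians(c['vfov'])/2); return f,c['cx'],c['cy']
def cloud(c):
    f,cx,cy=K(c); v,u=np.mgrid[0:480,0:640]; z=c['depth']
    P=np.stack([(u-cx)/f*z,(v-cy)/f*z,z],-1)
    E=c['extrinsics']; R,t=E[:3,:3],E[:3,3]
    return (P-t)@R
def ray(c,u,v,h):
    f,cx,cy=K(c);E=c['extrinsics']; R,t=E[:3,:3],E[:3,3]
    o=-R.T@t; d=R.T@np.array([(u-cx)/f,(v-cy)/f,1]); s=(h-o[2])/d[2]; return o+s*d
def proj(c,p):
    f,cx,cy=K(c);E=c['extrinsics']; q=E[:3,:3]@np.asarray(p,float)+E[:3,3]
    return np.array([cx+f*q[0]/q[2],cy+f*q[1]/q[2]])
E
python3 - <<'E'
from h import *
s=sense()
for k,v in s.items(): print(k,np.round(v,3).tolist())
for n in ("scene","top"):
    c=read_camera(n); cv2.imwrite(f"pics/{n}0.png",c['frame'][...,::-1]); print(n,c['vfov'],c['cx'],c['cy'],np.round(c['extrinsics'],3).tolist())
    np.savez(f"{n}0.npz",**c)
E
```

```text
clock 0.0
joint_pos [-1.426, 0.592, 0.048, 1.61, -0.033, 0.943, -0.034]
dq [0.001, 0.001, 0.001, 0.0, -0.002, -0.001, 0.001]
joint_efforts [-0.0, -54.869, 1.546, -19.813, 0.009, 0.009, -0.0]
tcp_pos [171.232, 703.625, 230.118]
tcp_rot [[-0.0, -0.972, 0.236], [-0.002, 0.236, 0.972], [-1.0, -0.0, -0.002]]
force [0.648, 0.19, -0.299]
wrist_torque [0.008, -0.033, -0.022]
width 0.997
scene 50.91842566876764 317.21934917216424 244.25924347302362 [[0.862, 0.507, -0.023, -507.364], [0.252, -0.466, -0.848, -88.154], [-0.441, 0.725, -0.529, 1379.125], [0.0, 0.0, 0.0, 1.0]]
top 46.73399193719931 317.9459127721647 235.52570315962012 [[-0.087, -0.996, -0.003, 66.457], [-0.971, 0.085, -0.226, 584.409], [0.225, -0.017, -0.974, 1069.626], [0.0, 0.0, 0.0, 1.0]]
```

View pics/scene0.png

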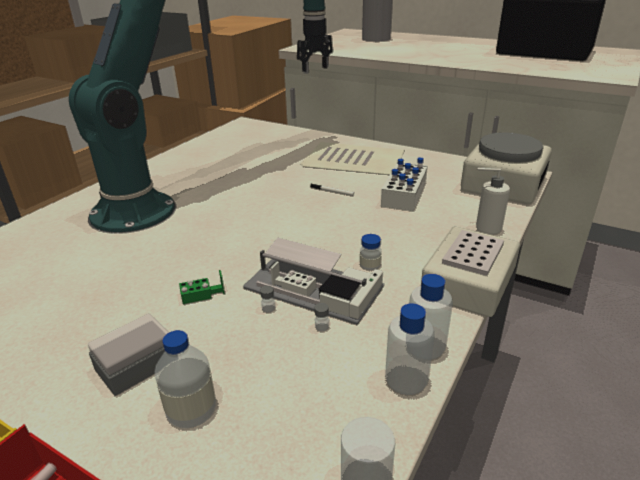

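View pics/top0.png

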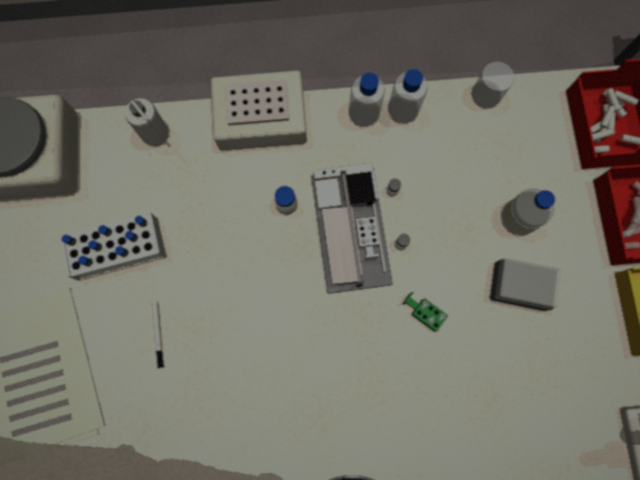

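The top view shows the reader at about (352,228): the pale press bar is at (342,245), the black roof at (360,188), and the white carrier in the lane at (368,235). Candidates for the carrier are the white one at (368,235) and the green look-alike at (428,312), so I choose the white one. The vials are at (394,186) and (403,241), and the jar is at (285,200).

```bash
python3 - <<'E'
from h import *
c=dict(np.load("top0.npz")); f=c['frame'][150:310,290:430,::-1]
cv2.imwrite("pics/topcrop.png",cv2.resize(f,None,fx=5,fy=3.75*1.0,interpolation=cv2.INTER_CUBIC) if 0 else cv2.resize(f,(525,600),interpolation=cv2.INTER_CUBIC))
c=dict(np.load("scene0.npz")); f=c['frame'][225:335,235:395,::-1]
cv2.imwrite("pics/scenecrop.png",cv2.resize(f,(800,550),interpolation=cv2.INTER_CUBIC))
for n in("top","scene"):
    c=dict(np.load(n+"0.npz")); d=c['depth']; print(n,(d==0).mean(), d[d>0].min(), d.max())
    P=cloud(c); print(P[300,200],P[380,300])
E
```

```text
top 0.0040234375 1059.2112 2209.4878
[485.03890714 273.66914051   5.47239525] [304.33208806  77.05570428   2.62655458]
scene 0.004143880208333333 615.3576 3680.893
[ 432.68462722 -208.8036525     4.37602793] [ 724.67177277 -287.97198009   -0.82459039]
```

View pics/topcrop.png

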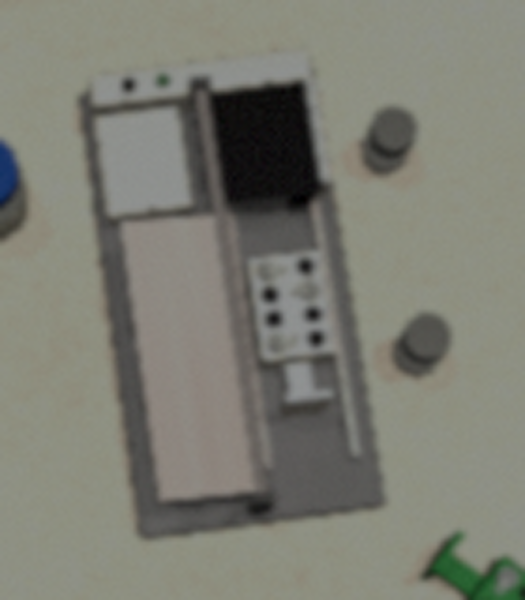

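View pics/scenecrop.png

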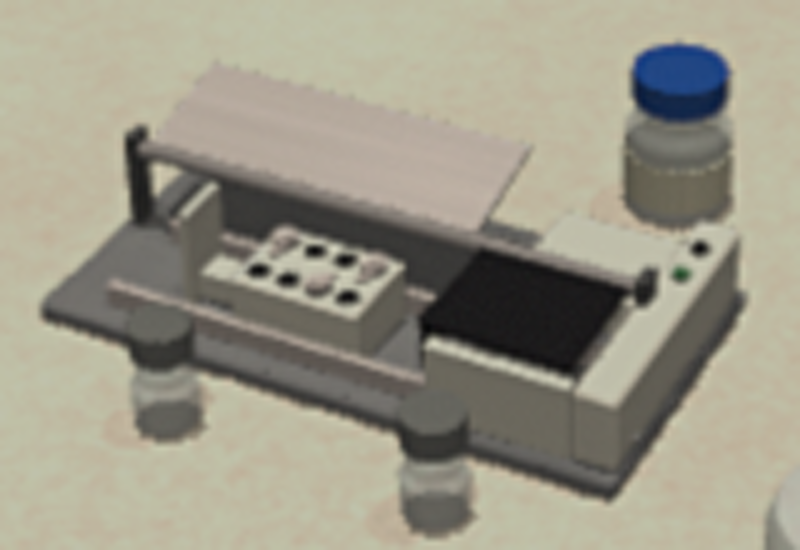

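```bash
python3 - <<'E'
from h import *
c=dict(np.load("top0.npz"))
P=cloud(c)
px=lambda x,y:(290+x/3.75,150+y/3.75)
for nm,(x,y),h in [("nearleft",(140,537),10),("nearright",(383,503),10),("R edge far",(328,190),10),("L edge far",(84,105),10),("bar NL",(158,500),64),("bar FL",(122,222),64),("bar NR",(257,492),50),("bar FR",(216,215),50),("post near",(260,507),56),("post far",(200,82),56),("plate rear top L",(286,405),56),("plate rear top R",(330,401),56),("body nl",(262,360),38),("body nr",(337,352),38),("body fl",(248,257),38),("body fr",(318,250),38),("rail R near",(353,458),20)]:
    u,v=px(x,y); print(nm,np.round([u,v],1),np.round(ray(c,u,v,h),1), "depth",np.round(P[int(round(v)),int(round(u))],1))
E
```

```text
nearleft [327.3 293.2] [475.5   5.6  10. ] depth [476.1   6.2   9.2]
nearright [392.1 284.1] [ 482.7 -132.2   10. ] depth [ 484.  -133.     2.2]
R edge far [377.5 200.7] [ 667.6 -121.6   10. ] depth [ 666.7 -120.5   10.6]
L edge far [312.4 178. ] [731.8  15.4  10. ] depth [731.6  16.3  10.8]
bar NL [332.1 283.3] [487.8  -4.5  64. ] depth [488.8  -4.3  62.2]
bar FL [322.5 209.2] [643.6   1.1  64. ] depth [6.442e+02 1.000e-01 6.310e+01]
bar NR [358.5 281.2] [489.5 -58.9  50. ] depth [489.4 -59.7  52.5]
bar FR [347.6 207.3] [647.  -52.2  50. ] depth [648.1 -53.2  48.5]
post near [359.3 285.2] [480.4 -59.2  56. ] depth [483.1 -60.   39.2]
post far [343.3 171.9] [723.9 -50.4  56. ] depth [723.5 -49.6  56.5]
plate rear top L [366.3 258. ] [534.8 -79.1  56. ] depth [538.5 -80.6  36.3]
plate rear top R [378.  256.9] [ 535.  -103.3   56. ] depth [ 542.7 -108.6   12.7]
body nl [359.9 246. ] [564.6 -70.3  38. ] depth [565.1 -70.8  35.8]
body nr [379.9 243.9] [ 565.5 -112.5   38. ] depth [ 568.3 -114.7   22.7]
body fl [356.1 218.5] [624.3 -68.6  38. ] depth [624.8 -68.8  32.3]
body fr [374.8 216.7] [ 624.9 -108.4   38. ] depth [ 628.1 -110.6   22.9]
rail R near [384.1 272.1] [ 508.1 -117.    20. ] depth [ 509.3 -117.5   14.3]
```

```bash
cat > fit.py <<'E'
from h import *
A=np.array([(-178,68),(-178,-72),(-166,57),(-8,57),(-166,3),(-8,3),(-150,-56.)])
W=np.array([(475.5,5.6),(482.7,-132.2),(487.8,-4.5),(643.6,1.1),(489.5,-58.9),(647,-52.2),(508.1,-117)])
a0,w0=A.mean(0),W.mean(0); U,_,Vt=np.linalg.svd((A-a0).T@(W-w0)); R=(U@Vt).T
t=w0-R@a0
if __name__=="__main__":
    print("yaw",np.arctan2(R[1,0],R[0,0]),"origin",t); print("resid",np.round(W-(A@R.T+t),1).tolist())
    for n,p in dict(body_nl=(564.6,-70.3),nr=(565.5,-112.5),fl=(624.3,-68.6),fr=(624.9,-108.4),pL=(534.8,-79.1),pR=(535,-103.3)).items(): print(n,np.round(R.T@(np.array(p)-t),1))
    s=dict(np.load("scene0.npz")); im=s['frame'][...,::-1].copy(); T=lambda x,y,z:(*(R@[x,y]+t),z)
    im=cv2.resize(im[225:335,235:395],(800,550),interpolation=cv2.INTER_CUBIC)
    for q in [(-178,68,10),(-178,-72,10),(88,-72,10),(88,68,10),(-171,0,56),(69,0,56),(-166,3,50),(-8,3,50),(-166,57,62),(-8,57,62)]:
        u=(proj(s,T(*q))-[235,225])*5; cv2.circle(im,tuple(int(v) for v in u),4,(0,0,255),1)
    cv2.imwrite("pics/chk.png",im)
E
python3 fit.py
```

```text
yaw 0.04183201244211442 origin [655.70886901 -54.61905568]
resid [[0.5, -0.3], [1.8, 1.8], [0.3, 0.1], [-1.7, -0.9], [-0.2, -0.3], [-0.6, -0.2], [-0.1, -0.2]]
body_nl [-91.7 -11.9]
nr [-92.6 -54.1]
fl [-32.  -12.7]
fr [-33.  -52.4]
pL [-121.8  -19.4]
pR [-122.6  -43.6]
```

View pics/chk.png

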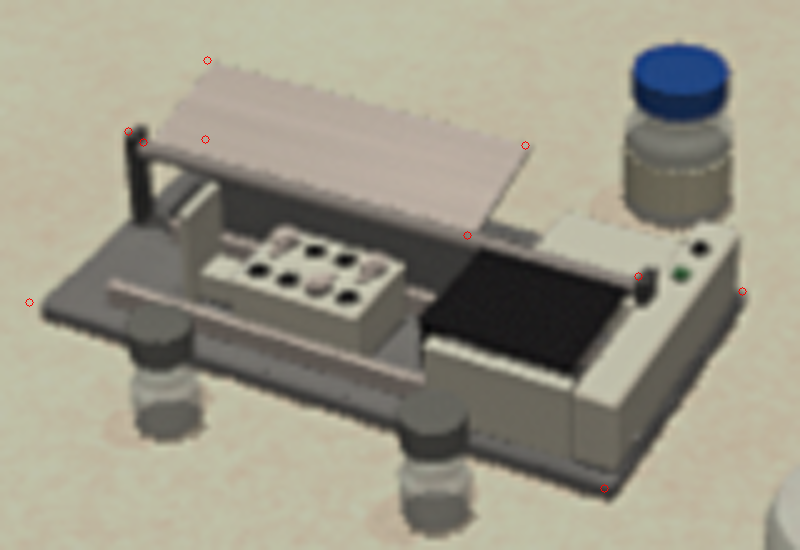

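```bash
cat > to.py <<'E'
import sys
from h import *; from fit import R,t
from scipy.spatial.transform import Rotation as Ro
# target reader x,y,z(tcp)
x,y,z=map(float,sys.argv[1:4]); s=sense(); p=np.array(s['tcp_pos']); Rt=np.array(s['tcp_rot'])
g=np.array([*(R@[x,y]+t),z]); ty=np.array([R[0,1],R[1,1],0]); D=np.array([0,0,-1.])
T=np.stack([D,np.cross(ty,D),ty],1)
print("clock",s['clock'],"tcp",np.round(p,1),"reader",np.round(R.T@(p[:2]-t),1),"force",np.round(s['force'],2),"tq",np.round(s['wrist_torque'],2),"w",round(float(s['width']),3))
print("target",np.round(g,1),"dp",np.round(Rt.T@(g-p)/200,4),"dr",np.round(Ro.from_matrix(Rt.T@T).as_rotvec()/np.pi,4))
E
python3 to.py -136 2 110
```

```text
clock 0.1 tcp [171.3 703.7 230.2] reader [-452.3  777.9] force [ 0.51  0.42 -0.69] tq [-0.03 -0.    0.02] w 1.002
target [519.7 -58.3 110. ] dp [ 0.6083 -2.5936 -3.2888] dr [-0.0893 -0.0007 -0.0001]
```

>>> send_rows([
  {"dp": [0,-0.19,-0.2],"dr": [-0.018,0,0]},
  {"dp": [0,-0.38,-0.4],"dr": [-0.036,0,0]},
  {"dp": [0,-0.57,-0.6],"dr": [-0.054,0,0]},
  {"dp": [0,-0.76,-0.8],"dr": [-0.072,0,0]},
  {"dp": [0,-0.95,-1.0],"dr": [-0.089,0,0]},
], fingers=0.68)

```text
clock: 0.72
tcp_pos: [309.5, 463.3, 231.1]
tcp_rot: [[0.0, -0.999, -0.043], [-0.0, -0.043, 0.999], [-1.0, -0.0, -0.0]]
force: [0.6, 0.0, 0.6]
width: 0.68
```

```bash
python3 to.py -136 2 150
```

```text
clock 0.725 tcp [309.5 463.3 231.1] reader [-324.2  531.9] force [0.65 0.04 0.58] tq [ 0.07 -0.1  -0.05] w 0.68
target [519.7 -58.3 150. ] dp [ 0.4066 -0.9391 -2.6501] dr [ 0.0003 -0.0002  0.    ]
```

>>> send_rows([
  {"dp": [0,-0.2,-0.2],"dr": [0,0,0]},
  {"dp": [0,-0.38,-0.4],"dr": [0,0,0]},
  {"dp": [0,-0.54,-0.6],"dr": [0,0,0]},
  {"dp": [0,-0.65,-0.8],"dr": [0,0,0]},
  {"dp": [0,-0.72,-1.0],"dr": [0,0,0]},
])

```text
clock: 1.35
tcp_pos: [462.0, 269.5, 231.1]
tcp_rot: [[0.0, -0.999, -0.04], [-0.0, -0.04, 0.999], [-1.0, -0.0, -0.0]]
force: [0.1, -0.7, 0.2]
width: 0.681
```

>>> send_rows([
  {"dp": [0,-0.05,-0.25],"dr": [0,0,0]},
  {"dp": [0,-0.1,-0.5],"dr": [0,0,0]},
  {"dp": [0,-0.15,-0.75],"dr": [0,0,0]},
  {"dp": [0,-0.2,-1.0],"dr": [0,0,0]},
  {"dp": [0,-0.2,-1.0],"dr": [0,0,0]},
])

```text
clock: 1.98
tcp_pos: [509.4, 67.6, 231.1]
tcp_rot: [[-0.0, -0.999, -0.032], [-0.002, -0.032, 0.999], [-1.0, 0.0, -0.002]]
force: [-0.2, 0.5, 0.5]
width: 0.681
```

```bash
python3 to.py -136 2 110
```

```text
clock 1.975 tcp [509.4  67.6 231.1] reader [-141.1  128.2] force [-0.23  0.53  0.49] tq [ 0.01  0.03 -0.04] w 0.681
target [519.7 -58.3 110. ] dp [ 0.6072 -0.0319 -0.6294] dr [-0.0032 -0.0008 -0.0001]
```

>>> send_rows([
  {"dp": [0,-0.01,-0.2],"dr": [-0.003,-0.001,0]},
  {"dp": [0.1,-0.02,-0.4],"dr": [-0.003,-0.001,0]},
  {"dp": [0.3,-0.032,-0.63],"dr": [-0.003,-0.001,0]},
  {"dp": [0.5,-0.032,-0.63],"dr": [-0.003,-0.001,0]},
  {"dp": [0.6,-0.032,-0.63],"dr": [-0.003,-0.001,0]},
])

```text
clock: 2.6
tcp_pos: [519.2, -52.2, 109.2]
tcp_rot: [[-0.004, -0.999, -0.05], [0.004, -0.05, 0.999], [-1.0, 0.003, 0.004]]
force: [-0.1, 0.4, -0.4]
width: 0.678
```

```bash
python3 to.py -136 2 80; python3 - <<'E'
from h import *
for n in ("scene","top"):
    c=read_camera(n); np.savez(f"{n}1.npz",**c); f=c['frame'][...,::-1]
    a=f[150:330,250:450] if n=="top" else f[130:340,220:420]
    cv2.imwrite(f"pics/{n}1.png",cv2.resize(a,None,fx=2.8,fy=2.8,interpolation=cv2.INTER_CUBIC))
E
```

```text
clock 2.6 tcp [519.2 -52.2 109.2] reader [-136.3    8.2] force [-0.1   0.38 -0.39] tq [-0.01 -0.07  0.02] w 0.678
target [519.7 -58.3  80. ] dp [ 0.1456 -0.0017 -0.0314] dr [ 0.0026  0.0012 -0.0011]
```

View pics/scene1.png

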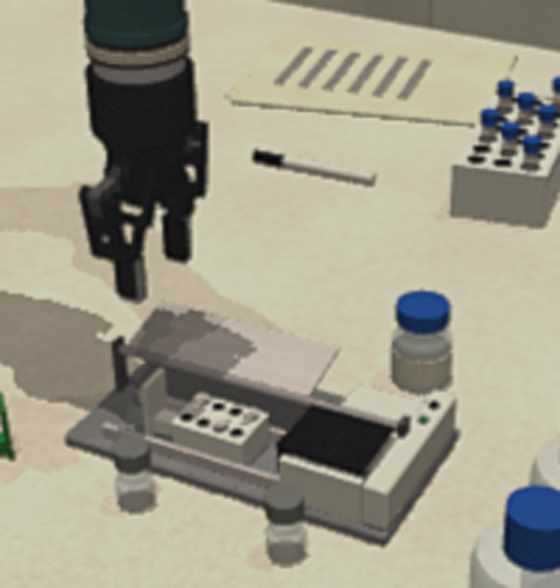

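View pics/top1.png

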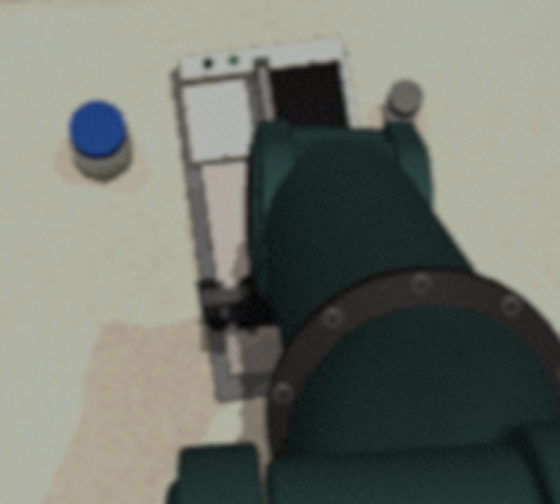

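The scene view shows both fingertips above the reader, at about (130,290) and (178,255) in the crop. The carrier's plate is at (152,400), and the bar and lane are clear below the fingers.

>>> send_rows([
  {"dp": [0.14,0,-0.03],"dr": [0.003,0.001,-0.001]},
  {"dp": [0.14,0,-0.03],"dr": [0.003,0.001,-0.001]},
  {"dp": [0.14,0,-0.03],"dr": [0.003,0.001,-0.001]},
])

```text
clock: 3.08
tcp_pos: [521.5, -57.9, 84.3]
tcp_rot: [[0.005, -0.999, -0.042], [0.0, -0.042, 0.999], [-1.0, -0.005, 0.0]]
force: [-0.5, -0.0, 0.1]
width: 0.681
```

```bash
python3 to.py -136 2 62; python3 - <<'E'
from h import *
from fit import R,t
c=read_camera("scene"); np.savez("scene2.npz",**c); f=c['frame'][...,::-1]
cv2.imwrite("pics/scene2.png",cv2.resize(f[180:310,220:370],None,fx=4.6,fy=4.6,interpolation=cv2.INTER_CUBIC))
P=cloud(c); Q=np.concatenate([(P[...,:2]-t)@R,P[...,2:]],-1)
m=(Q[...,0]>-170)&(Q[...,0]<-100)&(abs(Q[...,1]-2)<80)&(Q[...,2]>68)&(Q[...,2]<115)&(c['frame'].max(-1)<90)
q=Q[m]; 
for lo in range(68,115,5):
    w=q[(q[:,2]>=lo)&(q[:,2]<lo+5)]
    for nm,s in(("L",w[w[:,1]>5]),("R",w[w[:,1]<=5])):
        if len(s): print(lo,nm,len(s),np.round(s[:,:2].min(0)),np.round(s[:,:2].max(0)))
E
```

```text
clock 3.075 tcp [521.5 -57.9  84.3] reader [-134.2    2.4] force [-0.53 -0.03  0.06] tq [-0.    0.01  0.04] w 0.681
target [519.7 -58.3  62. ] dp [ 0.1117  0.0094 -0.0018] dr [-0.      0.0001  0.0015]
88 L 4 [-140.   33.] [-128.   34.]
88 R 7 [-139.  -31.] [-123.  -25.]
93 L 17 [-142.   31.] [-122.   36.]
93 R 11 [-135.  -36.] [-121.  -28.]
98 L 19 [-143.   31.] [-122.   35.]
98 R 21 [-140.  -39.] [-121.  -26.]
103 L 15 [-143.   32.] [-122.   35.]
103 R 20 [-138.  -41.] [-121.  -29.]
108 L 19 [-142.   30.] [-122.   35.]
108 R 23 [-141.  -41.] [-122.  -28.]
113 L 7 [-135.   30.] [-122.   34.]
113 R 10 [-137.  -38.] [-122.  -28.]
```

View pics/scene2.png

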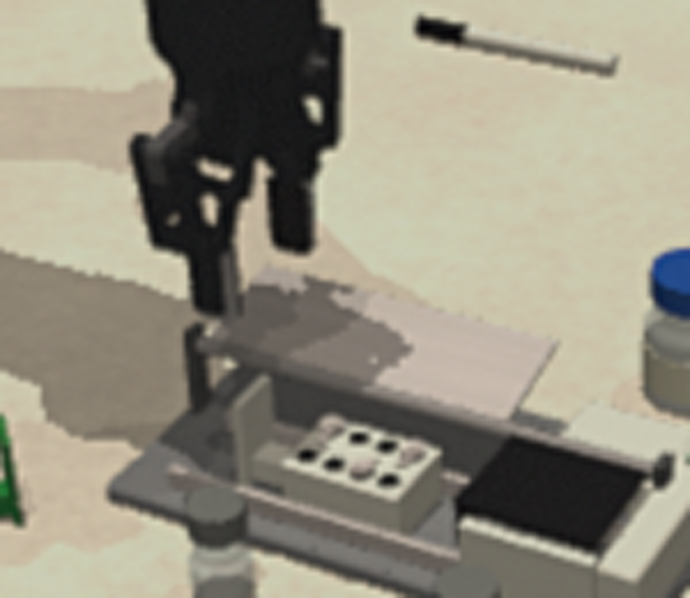

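Finger measurement: the tips are about 4–5 mm above the TCP, the left finger spans y 31 to about 43, and the right one spans y -41 to -28. The front edge is about 12 mm ahead of the TCP, so I'll back off to x -139 before going down.

>>> send_rows([
  {"dp": [0,0.025,0],"dr": [0,0,0.001]},
  {"dp": [0.1,0.025,0],"dr": [0,0,0.001]},
  {"dp": [0.1,0.025,0],"dr": [0,0,0.001]},
  {"dp": [0.1,0.025,0],"dr": [0,0,0.001]},
])

```text
clock: 3.62
tcp_pos: [516.0, -58.7, 63.9]
tcp_rot: [[0.0, -0.999, -0.041], [0.0, -0.041, 0.999], [-1.0, -0.0, 0.0]]
force: [0.1, 0.1, -0.0]
width: 0.676
```

```bash
python3 to.py -139 2 45;
```

```text
clock 3.625 tcp [516.  -58.7  63.9] reader [-139.8    1.8] force [ 0.1   0.08 -0.02] tq [-0.04  0.05 -0.05] w 0.676
target [516.7 -58.4  45. ] dp [ 0.0943 -0.0037  0.0012] dr [-0.0003  0.      0.0002]
```

>>> send_rows([
  {"dp": [0.03,0,0],"dr": [0,0,0]},
  {"dp": [0.06,0,0],"dr": [0,0,0]},
  {"dp": [0.08,0,0],"dr": [0,0,0]},
  {"dp": [0.08,0,0],"dr": [0,0,0]},
])

```text
clock: 4.12
tcp_pos: [516.2, -58.0, 47.1]
tcp_rot: [[0.0, -0.999, -0.042], [0.001, -0.042, 0.999], [-1.0, -0.0, 0.001]]
force: [0.4, 2.0, 3.3]
width: 0.685
```

```bash
cat > look.py <<'E'
import sys
from h import *
from fit import R,t
k=sys.argv[1]
c=read_camera("scene"); np.savez(f"scene{k}.npz",**c); f=c['frame'][...,::-1]
cv2.imwrite(f"pics/scene{k}.png",cv2.resize(f[200:330,230:390],None,fx=4.6,fy=4.6,interpolation=cv2.INTER_CUBIC))
P=cloud(c); Q=np.concatenate([(P[...,:2]-t)@R,P[...,2:]],-1); g=c['frame'].max(-1)
# roof: dark points
m=(Q[...,0]>5)&(Q[...,0]<58)&(Q[...,1]<-8)&(Q[...,1]>-62)&(Q[...,2]>38)&(Q[...,2]<110)&(g<60)
q=Q[m]
if len(q)>20:
    a=np.polyfit(q[:,1],q[:,2],1); print("roof n",len(q),"angle",np.arctan(-a[0]),"z at -30",np.polyval(a,-30))
m=(Q[...,0]>-118)&(Q[...,0]<-12)&(Q[...,1]>8)&(Q[...,1]<54)&(Q[...,2]>22)&(Q[...,2]<75)&(g>90)
q=Q[m]
if len(q)>20:
    a=np.polyfit(q[:,1],q[:,2],1); r=abs(q[:,2]-np.polyval(a,q[:,1]))<4; a=np.polyfit(q[r,1],q[r,2],1); print("bar n",len(q),"guard from bar",np.radians(12)-np.arctan(a[0]),"z at 29",np.polyval(a,29))
# carrier body top
m=(Q[...,2]>33)&(Q[...,2]<46)&(Q[...,1]>-57)&(Q[...,1]<-10)&(Q[...,0]>-160)&(Q[...,0]<-4)&(g>110)
q=Q[m]
if len(q): print("carrier top x",np.round(np.percentile(q[:,0],[1,5,50,95,99]),1),"y",np.round(np.percentile(q[:,1],[2,98]),1))
m=(Q[...,2]>46)&(Q[...,2]<60)&(Q[...,1]>-57)&(Q[...,1]<-16)&(Q[...,0]>-160)&(Q[...,0]<0)&(g>110)
q=Q[m]
if len(q): print("plate x",np.round(np.percentile(q[:,0],[5,50,95]),1))
E
python3 to.py -139 2 32; python3 look.py 3
```

```text
clock 4.125 tcp [516.2 -58.   47.1] reader [-139.5    2.5] force [0.37 2.02 3.33] tq [ 0.56 -0.1  -0.02] w 0.685
target [516.7 -58.4  32. ] dp [ 0.0755 -0.0025 -0.0024] dr [-0.0001  0.0002  0.0001]
roof n 354 angle 0.1492117065139863 z at -30 55.73167459182095
bar n 621 guard from bar 0.16119017758175277 z at 29 51.70935617614859
carrier top x [-103.8  -86.1  -58.1  -32.4  -30.7] y [-53.8 -13.3]
plate x [-118.6 -116.8 -113.4]
```

View pics/scene3.png

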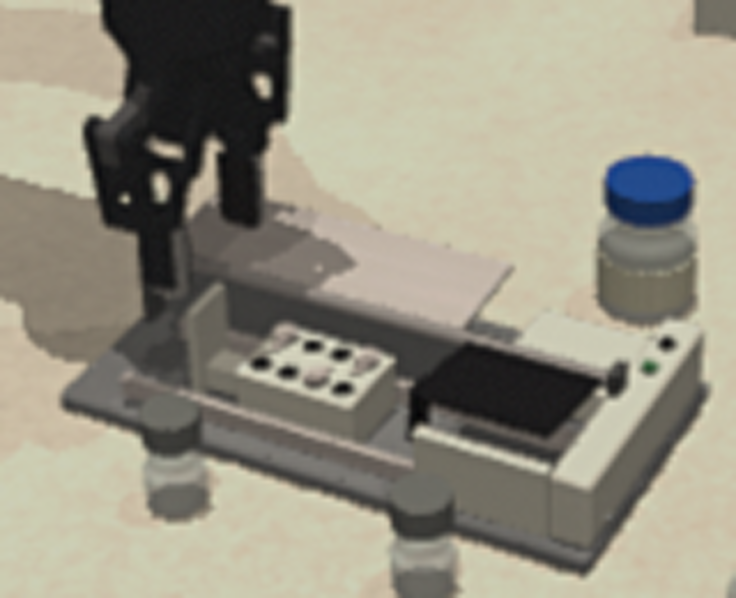

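The guard is now open to about 0.16 rad, read from both the roof and the bar. The left finger is on the bar at crop (240,215), and the right finger is behind the plate at (160,290) with a gap. I'll continue down.

>>> send_rows([
  {"dp": [0.03,0,0],"dr": [0,0,0]},
  {"dp": [0.06,0,0],"dr": [0,0,0]},
  {"dp": [0.075,0,0],"dr": [0,0,0]},
  {"dp": [0.075,0,0],"dr": [0,0,0]},
])

```text
clock: 4.68
tcp_pos: [516.3, -59.9, 32.1]
tcp_rot: [[0.001, -0.999, -0.04], [-0.001, -0.04, 0.999], [-1.0, -0.001, -0.001]]
force: [0.8, -0.4, 4.4]
width: 0.676
```

```bash
python3 to.py -139 2 32; python3 look.py 4
```

```text
clock 4.675 tcp [516.3 -59.9  32.1] reader [-139.5    0.6] force [ 0.81 -0.44  4.44] tq [ 0.1  -0.12 -0.08] w 0.676
target [516.7 -58.4  32. ] dp [ 0.0005 -0.0025  0.0071] dr [-0.0007 -0.0004  0.0002]
roof n 68 angle 0.5601753178025515 z at -30 73.93179287049634
bar n 245 guard from bar 0.6248059629386514 z at 29 38.951045205447755
carrier top x [-102.   -86.2  -58.4  -32.4  -31.1] y [-53.4 -11.9]
plate x [-119.1 -116.3 -114.2]
```

View pics/scene4.png

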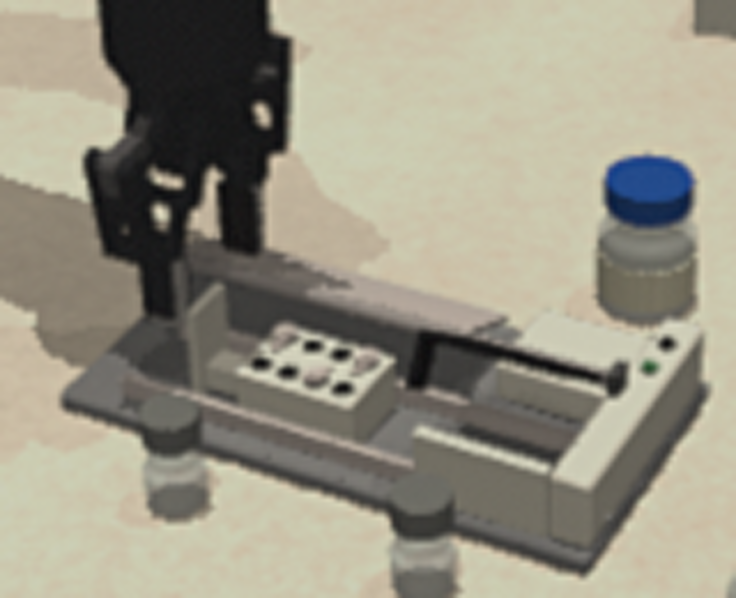

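The guard is at about 0.6 rad, the force is 4.4 N, and the carrier is still at about -60. Now I'll push slowly along the lane.

>>> send_rows([
  {"dp": [0,-0.03,0.007],"dr": [0,0,0]},
  {"dp": [0,-0.06,0.007],"dr": [0,0,0]},
  {"dp": [0,-0.09,0.007],"dr": [0,0,0]},
  {"dp": [0,-0.12,0.007],"dr": [0,0,0]},
  {"dp": [0,-0.15,0.007],"dr": [0,0,0]},
])

```text
clock: 5.35
tcp_pos: [545.7, -55.8, 32.1]
tcp_rot: [[-0.001, -0.999, -0.041], [0.0, -0.041, 0.999], [-1.0, 0.001, 0.0]]
force: [-3.5, 2.2, 4.5]
width: 0.681
```

```bash
python3 to.py -34 2 32; python3 look.py 5
```

```text
clock 5.35 tcp [545.7 -55.8  32.1] reader [-110.     3.4] force [-3.48  2.2   4.5 ] tq [0.5  0.92 0.07] w 0.681
target [621.7 -54.   32. ] dp [ 0.     -0.38   -0.0067] dr [-0.0002  0.0001 -0.0003]
roof n 88 angle 0.5425145289304578 z at -30 72.41709691741268
bar n 249 guard from bar 0.5957518197150997 z at 29 39.72606738208358
carrier top x [-86.2 -66.1 -41.  -13.4 -10.4] y [-54.5 -12.9]
plate x [-97.8 -95.3 -93. ]
```

View pics/scene5.png

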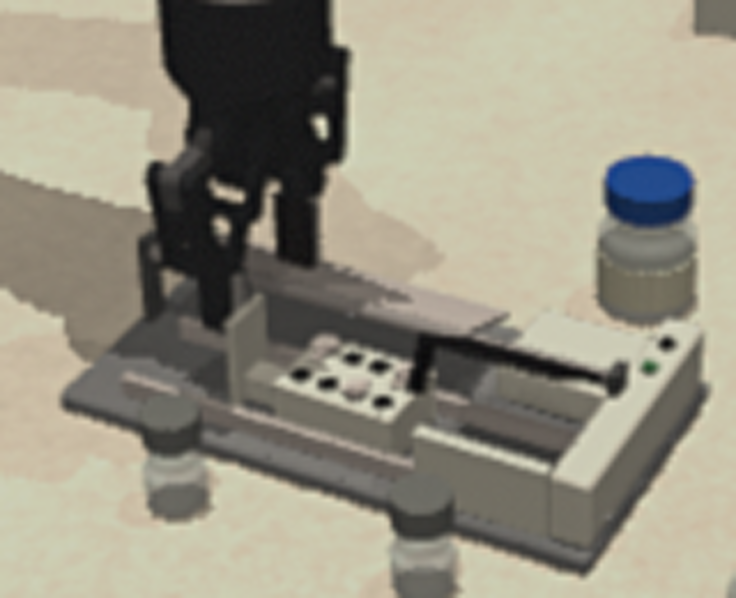

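Carrier now at about x -40, moving straight with the plate against the finger; guard still about 0.58. Continue.

>>> send_rows([
  {"dp": [0.002,-0.035,-0.004],"dr": [0,0,0]},
  {"dp": [0.002,-0.07,-0.006],"dr": [0,0,0]},
  {"dp": [0.002,-0.105,-0.006],"dr": [0,0,0]},
  {"dp": [0.002,-0.14,-0.006],"dr": [0,0,0]},
  {"dp": [0.002,-0.175,-0.006],"dr": [0,0,0]},
])

```text
clock: 6.02
tcp_pos: [581.2, -55.8, 31.9]
tcp_rot: [[-0.0, -0.999, -0.041], [0.0, -0.041, 0.999], [-1.0, 0.0, 0.0]]
force: [-6.1, 1.6, 3.5]
width: 0.681
```

```bash
python3 to.py -34 2 32; python3 look.py 6
```

```text
clock 6.025 tcp [581.2 -55.8  31.9] reader [-74.5   2. ] force [-6.11  1.64  3.53] tq [0.47 0.96 0.15] w 0.681
target [621.7 -54.   32. ] dp [-0.0006 -0.2023  0.0003] dr [-0.0003  0.     -0.    ]
roof n 79 angle 0.503077737600723 z at -30 71.76365434704756
bar n 162 guard from bar 0.6129652742918072 z at 29 39.11468699338931
carrier top x [-60.6 -33.  -20.7  -5.2  -4.1] y [-54.3 -14.1]
plate x [-64.3 -60.7 -57.8]
```

View pics/scene6.png

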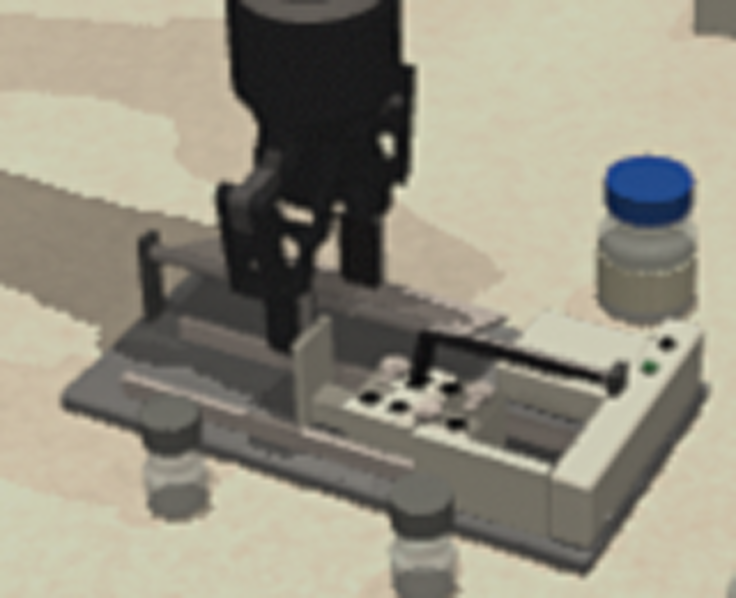

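Carrier nose inside the chamber, lip clear above it (crop 420,365). I'll push the remaining ~40 mm.

>>> send_rows([
  {"dp": [0,-0.035,0],"dr": [0,0,0]},
  {"dp": [0,-0.07,0],"dr": [0,0,0]},
  {"dp": [0,-0.105,0],"dr": [0,0,0]},
  {"dp": [0,-0.14,0],"dr": [0,0,0]},
  {"dp": [0,-0.175,0],"dr": [0,0,0]},
])

```text
clock: 6.7
tcp_pos: [616.2, -54.4, 31.9]
tcp_rot: [[-0.0, -0.999, -0.041], [0.0, -0.041, 0.999], [-1.0, 0.0, 0.0]]
force: [-3.9, 2.0, 4.4]
width: 0.681
```

```bash
python3 to.py -34 2 32; python3 look.py 7
```

```text
clock 6.7 tcp [616.2 -54.4  31.9] reader [-39.5   1.9] force [-3.94  2.    4.38] tq [0.52 0.99 0.12] w 0.681
target [621.7 -54.   32. ] dp [-0.0006 -0.0273  0.0006] dr [-0.0003  0.     -0.    ]
roof n 98 angle 0.7169069414357456 z at -30 62.38990448938948
bar n 94 guard from bar 0.5508491295288056 z at 29 39.59669330150593
carrier top x [-26.8 -26.5 -25.4 -24.3 -24.1] y [-47.  -42.1]
plate x [-27.9 -24.9 -23.5]
```

View pics/scene7.png

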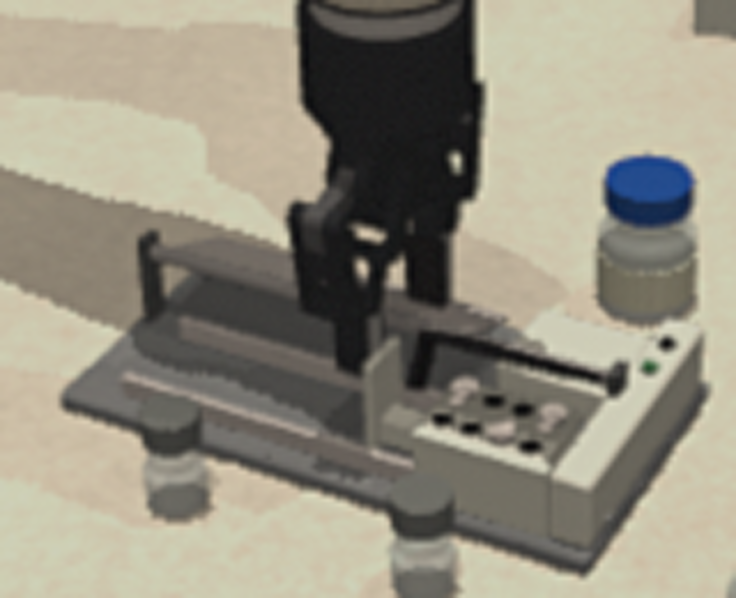

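Almost home (plate rear ≈ -28). I'll creep until the force shows the back stop.

>>> send_rows([
  {"dp": [0,-0.01,0],"dr": [0,0,0]},
  {"dp": [0,-0.02,0],"dr": [0,0,0]},
  {"dp": [0,-0.03,0],"dr": [0,0,0]},
])

```text
clock: 7.12
tcp_pos: [621.0, -54.2, 31.9]
tcp_rot: [[-0.002, -0.999, -0.041], [0.0, -0.041, 0.999], [-1.0, 0.002, 0.0]]
force: [-3.9, 1.1, 5.1]
width: 0.684
```

>>> send_rows([
  {"dp": [0,-0.005,0],"dr": [0,0,0]},
  {"dp": [0,-0.01,0],"dr": [0,0,0]},
  {"dp": [0,-0.01,0],"dr": [0,0,0]},
])

```text
clock: 7.5
tcp_pos: [623.5, -54.1, 31.9]
tcp_rot: [[-0.001, -0.999, -0.041], [0.0, -0.041, 0.999], [-1.0, 0.001, 0.0]]
force: [-5.3, 1.8, 5.3]
width: 0.678
```

```bash
python3 to.py -34 2 32; python3 look.py 8
```

```text
clock 7.5 tcp [623.5 -54.1  31.9] reader [-32.1   1.8] force [-5.28  1.79  5.29] tq [0.54 1.06 0.09] w 0.678
target [621.7 -54.   32. ] dp [-0.0006  0.0093  0.0008] dr [-0.0004  0.     -0.0002]
roof n 97 angle 0.6796298624821983 z at -30 62.94534098703183
bar n 93 guard from bar 0.5748670917519302 z at 29 39.469776704124556
carrier top x [-18.7 -18.7 -18.4 -18.1 -18. ] y [-45.5 -44.1]
plate x [-22.6 -18.2 -16. ]
```

View pics/scene8.png

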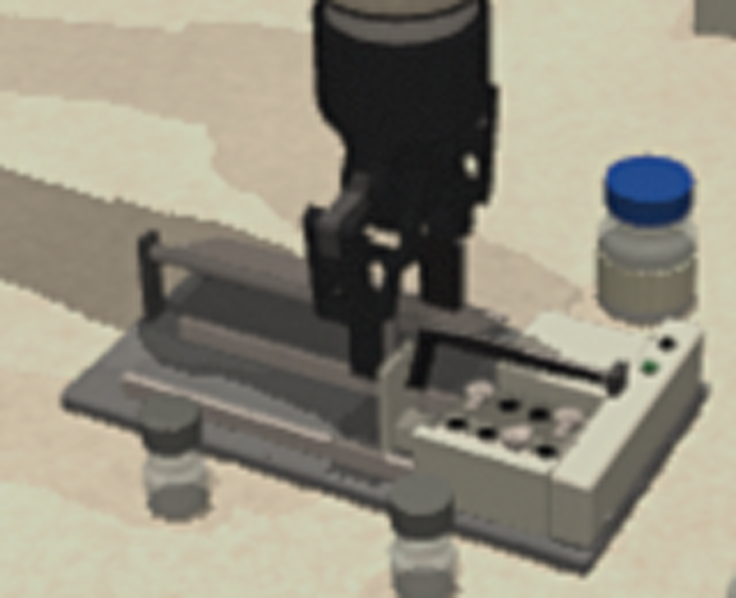

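>>> send_rows([
  {"dp": [0,-0.005,0],"dr": [0,0,0]},
  {"dp": [0,-0.01,0],"dr": [0,0,0]},
  {"dp": [0,-0.01,0],"dr": [0,0,0]},
])

```text
clock: 7.92
tcp_pos: [623.5, -54.2, 31.7]
tcp_rot: [[-0.005, -0.999, -0.04], [0.0, -0.04, 0.999], [-1.0, 0.005, 0.0]]
force: [-6.8, 1.6, 6.5]
width: 0.686
```

```bash
python3 to.py -34 2 32
```

```text
clock 7.925 tcp [623.5 -54.2  31.7] reader [-32.2   1.8] force [-6.81  1.59  6.5 ] tq [ 0.46  1.61 -0.  ] w 0.686
target [621.7 -54.   32. ] dp [-0.0014  0.0091  0.001 ] dr [-0.0005  0.0001 -0.0015]
```

The TCP stalled at x 623.5 while 2 mm was commanded, and the moment rose, so the nose looks to be at the back stop. I'll push once more to confirm.

>>> send_rows([
  {"dp": [0,-0.01,0],"dr": [0,0,0]},
  {"dp": [0,-0.015,0],"dr": [0,0,0]},
  {"dp": [0,-0.015,0],"dr": [0,0,0]},
])

```text
clock: 8.3
tcp_pos: [623.5, -54.3, 31.5]
tcp_rot: [[-0.01, -0.999, -0.039], [0.0, -0.039, 0.999], [-1.0, 0.01, 0.001]]
force: [-11.1, 2.7, 11.7]
width: 0.68
```

```bash
python3 to.py -34 2 32; python3 look.py 9
```

```text
clock 8.3 tcp [623.5 -54.3  31.5] reader [-32.2   1.7] force [-11.13   2.68  11.68] tq [ 0.41  2.33 -0.11] w 0.68
target [621.7 -54.   32. ] dp [-0.0022  0.0091  0.0014] dr [-0.0009  0.0003 -0.0033]
roof n 96 angle 0.8113137240300676 z at -30 60.05041533086067
bar n 90 guard from bar 0.5521276005900834 z at 29 39.392257656850944
carrier top x [-18.7 -18.7 -18.3 -18.  -18. ] y [-45.7 -44. ]
plate x [-20.2 -17.6 -16.6]
```

View pics/scene9.png

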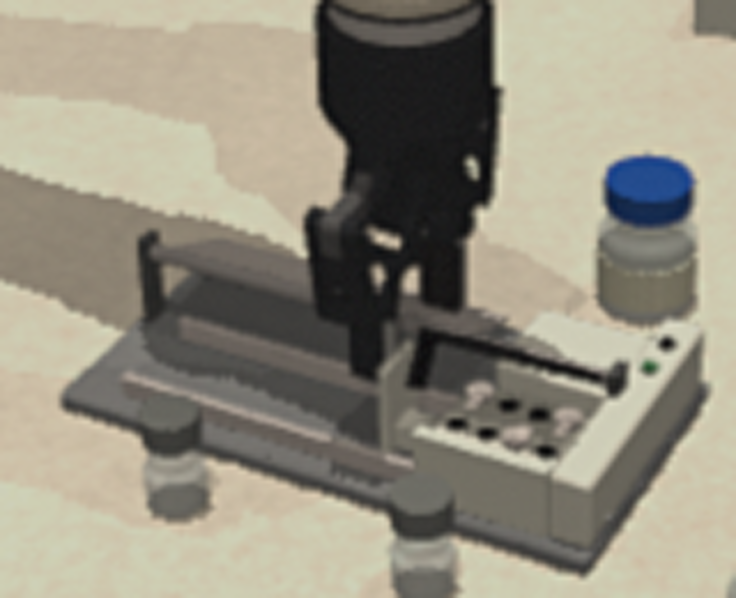

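It is at the stop: the push force rose to 11 N with no motion, and the picture hasn't changed. I'll back the pushing finger off with the bar still held down, then lift.

>>> send_rows([
  {"dp": [0,0.015,0],"dr": [0,0,0]},
  {"dp": [0,0.03,0],"dr": [0,0,0]},
  {"dp": [0,0.045,0],"dr": [0,0,0]},
  {"dp": [0,0.055,0],"dr": [0,0,0]},
  {"dp": [0,0.055,0],"dr": [0,0,0]},
])

```text
clock: 8.98
tcp_pos: [621.6, -54.2, 32.9]
tcp_rot: [[0.007, -0.999, -0.041], [-0.0, -0.041, 0.999], [-1.0, -0.007, -0.0]]
force: [3.9, 3.4, 4.8]
width: 0.685
```

```bash
python3 to.py -34 2 32; python3 look.py 10
```

```text
clock 8.975 tcp [621.6 -54.2  32.9] reader [-34.1   1.8] force [3.92 3.42 4.76] tq [ 0.65 -0.76 -0.09] w 0.685
target [621.7 -54.   32. ] dp [ 0.0047 -0.0005  0.0008] dr [-0.0003 -0.0001  0.0023]
roof n 120 angle 0.5751850331072424 z at -30 63.83494713114385
bar n 102 guard from bar 0.5574966034417035 z at 29 40.2793154003818
carrier top x [-18.6 -18.5 -17.8 -17.5 -17.5] y [-46.3 -44.6]
plate x [-22.1 -18.  -16.5]
```

View pics/scene10.png

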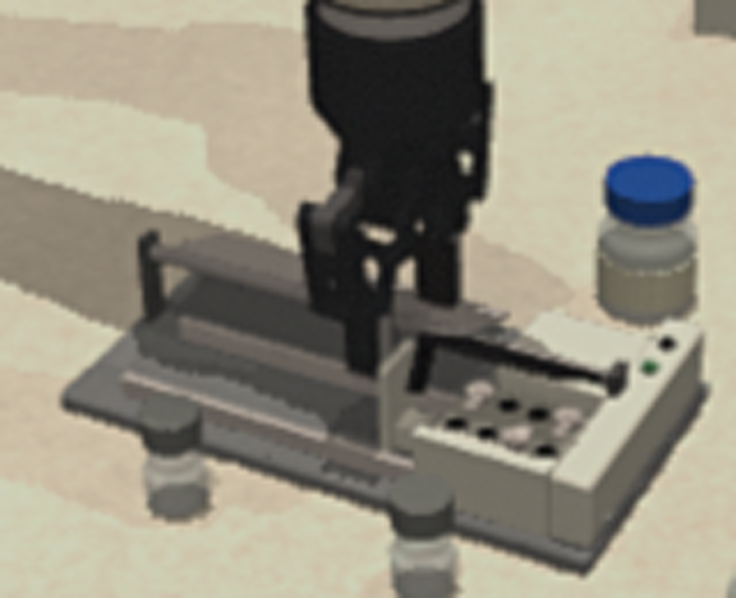

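The carrier stayed put and the finger is coming off the plate, with friction from the bar now pulling the other way. I'll back off a little more, then lift.

>>> send_rows([
  {"dp": [0,0.015,0],"dr": [0,0,0]},
  {"dp": [0,0.03,0],"dr": [0,0,0]},
  {"dp": [0,0.03,0],"dr": [0,0,0]},
])

```text
clock: 9.4
tcp_pos: [611.4, -55.0, 31.9]
tcp_rot: [[-0.0, -0.999, -0.041], [-0.0, -0.041, 0.999], [-1.0, 0.0, -0.0]]
force: [3.7, 0.5, 4.8]
width: 0.679
```

```bash
python3 to.py -42 2 100
```

```text
clock 9.4 tcp [611.4 -55.   31.9] reader [-44.3   1.5] force [3.69 0.55 4.85] tq [ 0.45 -0.69 -0.06] w 0.679
target [613.7 -54.4 100. ] dp [-0.3406 -0.0113  0.0023] dr [-0.0004 -0.0001 -0.0001]
```

>>> send_rows([
  {"dp": [-0.1,0,0],"dr": [0,0,0]},
  {"dp": [-0.3,0,0],"dr": [0,0,0]},
  {"dp": [-0.55,0,0],"dr": [0,0,0]},
  {"dp": [-0.8,0,0],"dr": [0,0,0]},
  {"dp": [-1.0,0,0],"dr": [0,0,0]},
])

```text
clock: 10.02
tcp_pos: [608.6, -56.2, 233.5]
tcp_rot: [[-0.005, -0.999, -0.04], [-0.001, -0.04, 0.999], [-1.0, 0.005, -0.001]]
force: [0.7, -0.2, -0.8]
width: 0.683
```

>>> send_rows([
  {"dp": [0,0.25,0.2],"dr": [0,0,0]},
  {"dp": [0,0.4,0.45],"dr": [0,0,0]},
  {"dp": [0,0.4,0.7],"dr": [0,0,0]},
  {"dp": [0,0.4,0.9],"dr": [0,0,0]},
  {"dp": [0,0.4,0.9],"dr": [0,0,0]},
])

```text
clock: 10.65
tcp_pos: [521.4, 124.2, 231.4]
tcp_rot: [[-0.005, -0.999, -0.047], [-0.001, -0.047, 0.999], [-1.0, 0.005, -0.001]]
force: [-0.1, -0.3, -0.3]
width: 0.679
```

```bash
python3 to.py -42 2 100; python3 look.py 11; python3 - <<'E'
from h import *; from fit import R,t
c=read_camera("top"); np.savez("top11.npz",**c)
f=c['frame'][140:300,270:430,::-1]; cv2.imwrite("pics/top11.png",cv2.resize(f,(600,600),interpolation=cv2.INTER_CUBIC))
for n in("top","scene"):
    a=dict(np.load(n+"0.npz"))['frame'].astype(int); b=dict(np.load(n+"11.npz"))['frame'].astype(int)
    m=(abs(a-b).max(-1)>60).astype(np.uint8); k,l,st,ce=cv2.connectedComponentsWithStats(m)
    print(n,[(np.round(ce[i]).astype(int).tolist(),int(st[i,4])) for i in range(1,k) if st[i,4]>15])
E
```

```text
clock 10.65 tcp [521.4 124.2 231.4] reader [-126.7  184.3] force [-0.09 -0.32 -0.29] tq [ 0.01 -0.01  0.03] w 0.679
target [613.7 -54.4 100. ] dp [ 0.6557 -0.4221 -0.9131] dr [ 0.0017 -0.0003 -0.0016]
roof n 429 angle -0.004307062072381642 z at -30 50.29208227261928
bar n 753 guard from bar 0.001440579025613925 z at 29 56.271054226262024
plate x [-20.3 -18.7 -15.5]
top [([263, 343], 31704), ([364, 207], 55), ([90, 464], 6271)]
scene [([97, 9], 526), ([154, 5], 203), ([298, 15], 300), ([330, 16], 296), ([315, 13], 29), ([314, 18], 19), ([300, 53], 65), ([316, 55], 71), ([331, 54], 20), ([140, 74], 219), ([316, 104], 2134), ([77, 85], 20), ([79, 133], 99), ([325, 143], 116), ([263, 167], 991), ([180, 194], 75), ([182, 205], 26), ([254, 232], 2469), ([275, 264], 19), ([296, 278], 216)]
```

View pics/scene11.png

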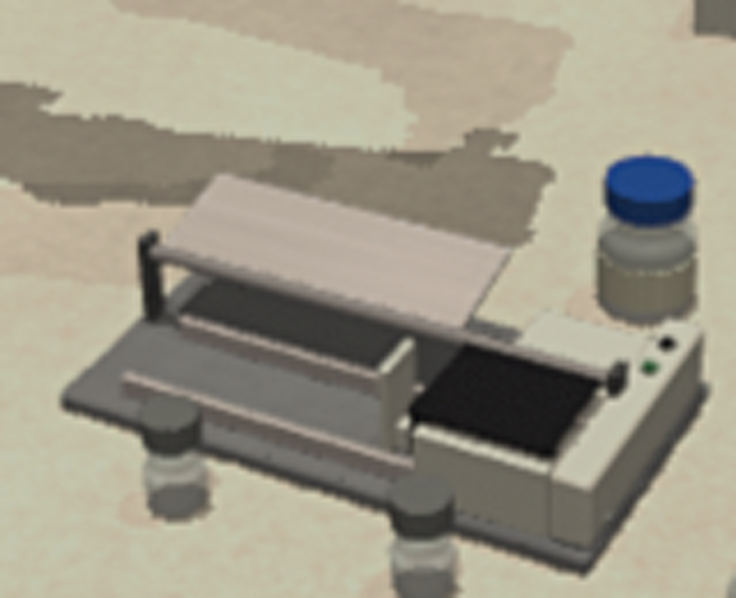

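View pics/top11.png

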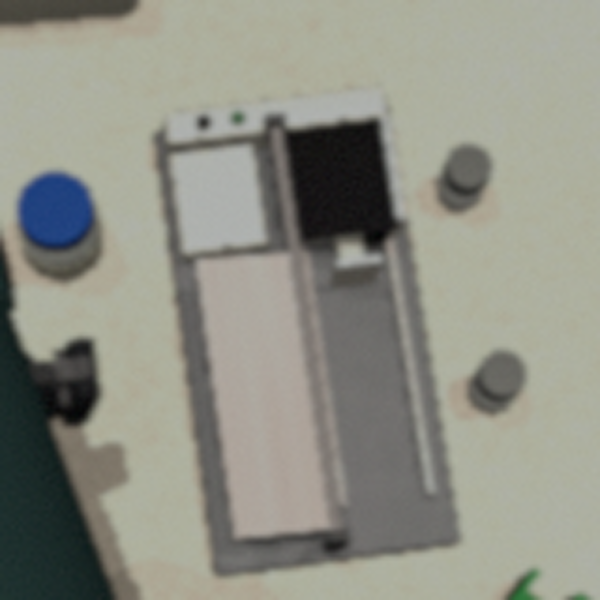

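The guard reads 0.00 rad, shut behind the carrier's body. The plate travelled about 98 mm, from -62 to about 36, so the carrier is home. The bystanders haven't moved, and the gripper is clear. I'll let the arm settle and hand in.

>>> send_rows([
  {"dp": [0,0,0],"dr": [0,0,0]},
  {"dp": [0,0,0],"dr": [0,0,0]},
])

```text
clock: 11.0
tcp_pos: [524.2, 120.1, 231.8]
tcp_rot: [[-0.001, -0.999, -0.038], [-0.001, -0.038, 0.999], [-1.0, 0.001, -0.001]]
force: [-0.5, -0.1, 0.2]
width: 0.68
```

```bash
python3 -c "
from workcell import *
print(close_job())"
```

```text
the job is handed in; nothing more can be done
None
```

The carrier is loaded against the back stop with the guard shut behind it. I handed the job in at about 11 s; it reports no verdict.

With the gripper part open, the left fingertip pressed the bar down and held the guard at about 0.55–0.6 rad. The right fingertip pushed the white carrier about 98 mm by its plate until it hit the back stop. There the push force rose to 11 N with no further motion. I then backed the finger off the plate with the bar still held, and lifted away.

**Last checks**
- **Guard:** it reads 0.00 rad from both the roof and the bar.
- **Carrier:** its origin is at about x = 36 mm, worked out from how far the plate moved, because the roof now hides the body. Calibration leaves 2–3 mm of uncertainty. I did not measure its height or angle separately at the end, but it looks flat and straight in both pictures.
- **Bystanders:** the two vials and the jar look unmoved in the close crops. Elsewhere the before-and-after pictures differ only at the arm, its shadow and the carrier.
- **Robot:** it was clear of everything when I handed in.

**Disagreements**
- With the carrier deep in the chamber, the roof-based angle read 0.58–0.81 rad, which is past the hard stop at its highest, so I relied on the bar there (about 0.55–0.57 rad).
- The two cameras differed by 2–3 mm on the base plate's corners.

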